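# Hang the LED side light on the photo stand by its slotted strap

### The arm

A 7-joint arm with a two-finger parallel gripper is mounted at the origin on the work surface. World frame = base frame: x ahead of the robot, y to its left, z up, the work surface at z = 0. Lengths are in m, angles in degrees, forces in N, time in s.
With the tool pointing down it reaches from about 0.425 to 1.025 m from the base axis. Payload 9.4 kg.
Tool frame: the origin (TCP) lies at the very end of the fingers, on their centre line; the grasp point (between the pads) lies 19 mm behind it; z points along the fingers, y is the line along which they close (so a half turn about z gives the same grasp; the last joint's range is limited). The gripper opens to 93 mm and grips with 3 to 60 N. Pads are 15 mm wide; open, the fingers measure 128 mm over their backs; the gripper's body (75 mm by 188 mm) begins 65 mm behind the grasp point.
Start: joints at [61.094, 34.337, -0.143, 91.639, 0.103, 54.024, -4.572], TCP at [0.301, -0.66, 0.219] pointing down, gripper open.
Joint ranges: [-147.43, 147.43], [-19.82, 112.94], [-74.19, 73.91], [6.32, 146.72], [-59.91, 239.91], [6.04, 106.73], [-150.56, 150.56]. Speed limits (degrees/s): [127.2, 127.2, 172.46, 172.46, 180, 180, 180].

### API

Orientations are given as [roll, pitch, yaw] about the fixed x, y, z axes, in that order (R = Rz(yaw) Ry(pitch) Rx(roll)).
In Python, from workcell import robot, vision, workorder gives the robot as it stands.
- The arm moves only by the tool drive_tool, never from a script. Its argument "commands" is a list of rows, each a list of 3 entries, a list of its own where there are three numbers: the opening, from 0 (shut) to 1 (fully open), then the shift along the world's x, y, z in units of 25 mm (1.0 is 25 mm), then the turn about the world's z in degrees. In form: [[fingers, [tx, ty, tz], twist], ...]. A call has 1 to 10 rows; each row shifts and turns the commanded pose from where the row before left it; what a row does not reach is not made up. A row lasts 1/10 s, in which the tool goes at most 50 mm and 8.59 degrees, less where a joint would pass 70% of its speed; a pose out of reach is approached as far as the arm can. A call is refused whole if a number of a shift passes 1 or a number of a turn 8.59, either way. A call with a gripper value outside its range is refused whole. The fingers move at their own pace and stop on an object; the grip force is fixed at half the most. Time passes only in rows, so rows that do not move let the fingers close. It gives the time, the measured TCP pose, the force, the opening and the grip force at its end, in the units of the state.
- robot.state(): the state, without advancing time (a new reading comes with each control period).
- vision.get_image(name): name is "scene" or "top"; returns the picture (420x560x3 uint8, red, green, blue); there is no depth.
- vision.get_calibration(name): a dict with "fx", "fy", "cx", "cy" (pixels), "eye" and "orientation" of the camera in the world. Camera axes: x right, y up, looking along -z (the intrinsics and any distortion apply to the point x, -y, -z); pixel columns grow to the right and rows downward; lengths in m; the calibration is good to about 2 mm. A picture is of the moment at which its call begins. get_calibration takes no time and is no camera call.
- workorder.close_job(): hands the job in; it is judged then, once.
The state is a dict: "time": time; "joint_positions": joint angles; "qvel": joint speeds; "effort": joint torques, N m; "ee_pos": TCP position; "tool_rot": TCP orientation; "contact_force": force on the tool from outside, world axes, zero at the start; "wrist_torque": the same for the moment, N m; "opening": finger opening in m; "gripper_force": force on a finger pad.
Only numpy, scipy, OpenCV 4.12 (cv2) and the standard library are available. Lean on these libraries where they do the work, as an engineer would, in place of code of your own. Each camera call takes 0.05 s, during which the arm holds its last target. There are 200 camera calls.

### The job

Hang the LED side light on the lamp stand for photographing the finds: lift it by its orange grip, slide the open slot of its metal strap sideways over the stud on the stand's arm, between the brass head and the washer, until the stud is at the closed end of the slot, then let it down so that the stud sits fully up in the notch, and let go with the light hanging upright. The stud can be clamped anywhere in its 60 mm setting slot, so feel for it and ease the strap on gently without forcing or dropping it, and leave the finds and everything else on the table alone.

Things in the scene. Friction and masses are not known exactly. Their poses are not given: they have to be found in the camera images.
- side_light: LED light, 0.3 to 0.6 kg, standing on the table. Origin: centre of its underside, z up. Black lamp body 150 (x) x 34 (y) x 90 (z) mm, white diffuser on its -y face. From its top rises a flat aluminium strap plate, 5 mm thick (y -2.5 to 2.5), 56 mm wide (x -28 to 28), up to z = 146, with an L-shaped slot through it and an orange grip on top.
- light_grip (a point): on the light at z = 166 mm: where to take hold, in the orange grip block of 28 (x) x 16 (y) x 30 (z) mm that reaches from z = 146 to 176 of the light. Axes as the light's.
- slot_mouth (a point): on the light at x = 28, y = 0, z = 116.5 mm: middle of the slot's mouth, open at the strap's +x edge. From here the slot's level channel, 13 mm high (z 110 to 123), runs towards -x to its closed end at x = -5.5. Axes as the light's.
- slot_notch (a point): on the light at x = 0, y = 0, z = 127 mm: where the stud's centre sits when hung. At the closed end of the channel a notch 11 mm wide (x -5.5 to 5.5) goes 8 mm further up from the channel, to z = 131; the stud bears under its roof. Axes as the light's.
- lamp_stand: table-top lamp stand, fixed. Origin: on the table below stud_mid, z up. Arm: 25 mm square tube along x at height 250 mm (z 237 to 263, y 8 to 33) from its free end, a black cap at x = -48, to the post (22 mm dia., 417 mm high) at x = 200, y = 20 on a foot 160 mm dia., 34 mm high. The headed stud stands out of the arm's -y face, its black knob out of the +y face.
- stud_mid (a point): on the stand, 250 mm up, x along the arm to the post: middle of the stud's setting range. The stud, an 8 mm pin along y at this height, is clamped (rigidly) within 25 mm of it either way along x: not measured, see or feel. Gap for the strap: y -5 (brass head, 18 mm dia.) to +5 (washer, 20 mm). The strap goes on moving +x, mouth first, x axes parallel. The stud may bear at most about 18 N.
- find: brown rounded excavated find, 96 mm dia., 88 mm high, standing on a white sheet; fragile, leave alone. Origin: centre of underside
- vial: small sample jar, 32 mm dia., 55 mm high; bystander. Origin: centre of underside
- scale_bar: black and white photo scale, 100 x 22 x 5 mm; bystander. Origin: centre of underside
- jug: white round plastic bottle with blue cap, 88 mm dia., 200 mm high; bystander. Origin: centre of underside
- solvent_bottle: slimmer white bottle with blue cap, 68 mm dia., 220 mm high; bystander. Origin: centre of underside
- brush: brush lying on the table, about 200 mm long; bystander
- camera_pouch: black camera pouch 75 x 115 x 45 mm lying on a red notebook; bystander. Origin: centre of underside
- caliper: steel caliper lying on the table, 190 mm long; bystander. Origin: underside of its beam
Mind the look-alikes: they are no part of the job. Leave any blue or green look-alike of the side_light alone.

How it is judged (in metres and radians):
On the way:
1. the strap is held level with the stud and in line with the gap between head and washer, its slot brought to the stud's setting range (x of side_light in the frame of stud_mid between -0.035 and 0.035 m and y of side_light in the frame of stud_mid between -0.006 and 0.006 m and z of side_light in the frame of stud_mid between -0.1215 and -0.111 m), for 0.1 s.
At the end, for the whole second after the job is handed in: The light hangs released and still from the stud: underside 123.5 to 130 mm below stud_mid (stud up in the notch), within 6 mm of it across and 30 mm along the arm, upright within 0.12 rad, slower than 0.03 m/s and 0.3 rad/s, its weight (over 1.5 N) on the stand (x of side_light in the frame of stud_mid between -0.03 and 0.03 m and y of side_light in the frame of stud_mid between -0.006 and 0.006 m and z of side_light in the frame of stud_mid between -0.13 and -0.1235 m and angle between side_light's own z axis and vertical below 0.12 rad and contact force between side_light and lamp_stand above 1.5 N and linear speed of side_light below 0.03 m/s and angular speed of side_light below 0.3 rad/s); the robot touches nothing.
It fails at once if the light is forced or dropped against the stand (over 18 N) (contact force between side_light and lamp_stand above 18 N).
It fails at once if the robot leans on the lamp stand (over 10 N) (contact force between any of the fingers, the arm and lamp_stand above 10 N).
It fails at once if the find or another bystander is pushed away (over 15 mm) (distance of any of find, vial, scale_bar, jug, solvent_bottle, brush, camera_pouch, caliper from where it was at the start of the episode above 0.015 m).
It also fails if it takes over 58 s, if anything falls off the work surface, if the arm or the gripper's body presses on something with over 40 N, if the wrist force passes 120 N, or if a joint passes its speed limit or range.

## Working session

There is one attempt and no reset: what is moved stays moved. The work goes in short steps, Python scripts to look and compute and a tool call to move; the robot and the scene stay as the last step left them, time stands still between calls to the robot, and variables do not carry over. Pictures are saved under pics/ and viewed, at most 10 in all, crops included, and the job is handed in when it is done.

Besides the shell and the picture viewer there is one more tool, called after "Call:" by a JSON object that holds its "api" and its "payload", one argument or row to a line. drive_tool: Moves the arm, as the interface text tells. Its arguments: {"type":"object","properties":{"commands":{"type":"array"}},"required":["commands"]}

```bash
mkdir -p pics; python3 - <<'E'
from workcell import robot, vision
import cv2
for n in("scene","top"):
    im=vision.get_image(n); cv2.imwrite(f"pics/{n}0.png",im[:,:,::-1]); c=vision.get_calibration(n); print(n,c)
s=robot.state(); print({k:s[k] for k in("time","ee_pos","tool_rot","contact_force","opening")})
E
```

```text
scene {'fx': 516.4938829708793, 'fy': 516.4938829708793, 'cx': 280.08313160820956, 'cy': 214.9040566635359, 'eye': array([ 1.3584672 , -1.16619743,  1.20130076]), 'orientation': array([53.18549139, -0.79431756, 33.69741168])}
top {'fx': 433.8890659122895, 'fy': 433.8890659122895, 'cx': 284.2975613936585, 'cy': 210.36189039457423, 'eye': array([ 0.42386312, -0.02681028,  1.39545189]), 'orientation': array([  8.51676073,  -1.00301259, -89.4791773 ])}
{'time': 0.1, 'ee_pos': array([ 0.30059132, -0.65928568,  0.21785699]), 'tool_rot': array([-1.79921032e+02,  7.57194668e-03,  2.45138936e+01]), 'contact_force': array([-0.06554984,  0.14534392,  0.46409516]), 'opening': 0.0930408126650565}
```

View pics/scene0.png

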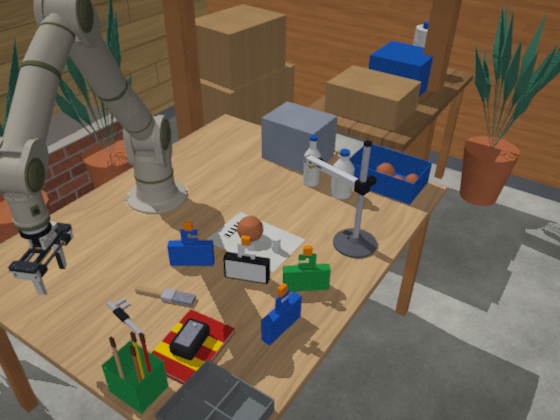

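View pics/top0.png

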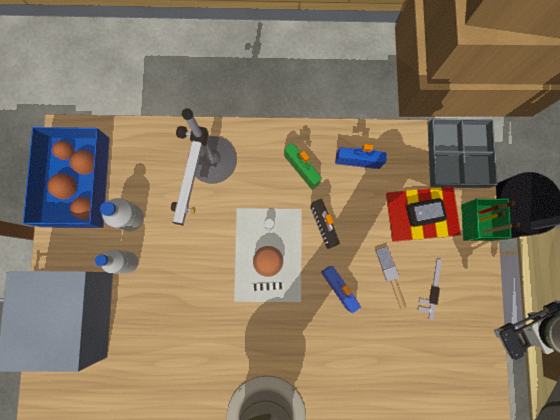

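The candidates in the scene view are the black light at (247,265), blue ones at (192,250) and (282,315), and a green one at (306,273). The black one with the white diffuser fits; in the top view it is at (325,222). The stand's arm runs from the cap at top (180,222) to the post at (197,130), with the brass head near (193,210). I'll enlarge these.

```bash
python3 - <<'E'
import cv2,numpy as np
s=cv2.imread("pics/scene0.png");t=cv2.imread("pics/top0.png")
def crop(im,x,y,w,h):return cv2.resize(im[y:y+h,x:x+w],(400,300),interpolation=cv2.INTER_CUBIC)
o=np.vstack([np.hstack([crop(s,210,220,80,60),crop(t,290,190,80,60)]),np.hstack([crop(s,295,140,80,60),crop(t,160,110,160,120)])])
cv2.imwrite("pics/c1.png",o)
E
```

```text
(no output)
```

View pics/c1.png

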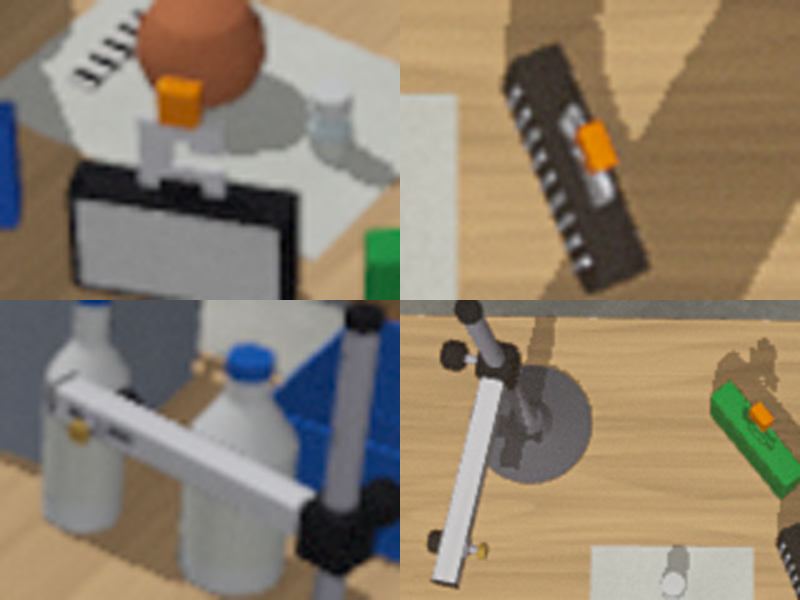

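Crops: the black light's slot mouth faces right in the scene view, so its +x points up-left in the top view. The brass head is at about scene (311,166) and top (193,210). I'll fit both poses by least squares.

```bash
cat > h.py <<'E'
import numpy as np,cv2
from scipy.optimize import least_squares
from scipy.spatial.transform import Rotation as R
from workcell import robot,vision
C={n:vision.get_calibration(n) for n in("scene","top")}
def proj(n,P):
    c=C[n];p=(np.atleast_2d(P)-c["eye"])@R.from_euler("xyz",c["orientation"],degrees=True).as_matrix()
    return np.c_[c["cx"]+c["fx"]*p[:,0]/-p[:,2],c["cy"]+c["fy"]*p[:,1]/p[:,2]]
def W(x,y,yaw,L,z0=0): return R.from_euler("z",yaw).apply(np.atleast_2d(L))+[x,y,z0]
E
cat > fit.py <<'E'
from h import *
T2=lambda u,v:(290+(u-400)/5,190+v/5); T1=lambda u,v:(210+u/5,220+v/5)
T3=lambda u,v:(295+u/5,140+(v-300)/5); T4=lambda u,v:(160+(u-400)/2.5,110+(v-300)/2.5)
mm=.001
light=[("top",(75,17,90),T2(560,45)),("top",(-75,17,90),T2(588,292)),("top",(-75,-17,90),T2(648,268)),
 ("scene",(-75,-17,90),T1(72,190)),("scene",(75,17,90),T1(298,190)),("scene",(75,-17,90),T1(298,212)),("scene",(-75,17,90),T1(80,163)),
 ("scene",(-14,-8,176),T1(157,82)),("scene",(14,8,176),T1(206,80))]
stand=[("top",(-48,8,263),T4(462,585)),("top",(-48,33,263),T4(433,578)),("top",(200,20,417),T4(467,311)),("scene",(200,20,417),T3(365,318)),
 ("scene",(-48,8,263),T3(55,382)),("scene",(-48,8,237),T3(53,408)),("top",(200,20,34),T4(537,425)),("scene",(200,20,34),(355,242))]
def fit(obs,x0):
    f=lambda q:np.concatenate([proj(n,W(*q[:3],np.array(l)*mm))[0]-p for n,l,p in obs])
    r=least_squares(f,x0,loss="soft_l1");print(r.x[:2],np.degrees(r.x[2]));print(f(r.x).reshape(-1,2).round(1).tolist());return r.x
L=fit(light,[.4,-.13,.4]);S=fit(stand,[.45,.2,-.2])
# head centre z=250,y~-8
g=lambda q:np.concatenate([proj(n,W(*S,[q[0],q[1],.25]))[0]-p for n,p in(("scene",T3(80,431)),("top",T4(482,551)))])
r=least_squares(g,[0,-.01]);print("stud",r.x,g(r.x))
for n in("scene","top"):
  im=cv2.imread(f"pics/{n}0.png")
print("grip",W(*L,[0,0,.166]))
E
python3 fit.py
```

```text
[ 0.58651116 -0.17416669] 19.188488518214395
[[-9.6, 1.3], [1.2, -1.5], [-0.2, -0.4], [-1.3, -1.3], [1.1, 0.1], [-1.8, 2.6], [0.6, -2.5], [-0.2, 1.2], [0.0, -0.0]]
[0.60066135 0.20358477] -12.132130101318074
[[-2.5, -0.4], [-0.2, 0.3], [3.2, -1.8], [-1.0, -0.9], [-1.1, 0.6], [-1.0, 1.7], [-1.3, -3.4], [-0.3, -4.6]]
stud [-0.00599149 -0.00650495] [-0.4210788  -0.06676127 -0.13827041 -0.29672696]
grip [[ 0.58651116 -0.17416669  0.166     ]]
```

```bash
sed -i 's/("top",(75,17,90),T2(560,45)),("top",(-75,17,90),T2(588,292))/("top",(75,-17,90),T2(560,45)),("top",(-14,-8,176),T2(618,163)),("top",(14,8,176),T2(578,130)),("top",(14,-8,176),T2(604,121))/' fit.py
cat >> fit.py <<'E'
ts=[]
for n,P,u,v,w,h in(("scene",0,210,220,80,60),("top",0,290,190,80,60),("scene",1,295,140,80,60),("top",1,160,110,100,120*100//160)):
  im=cv2.imread(f"pics/{n}0.png");
  if P==0: bx=[[(sx*75,sy*17,z) for sx,sy in((-1,-1),(1,-1),(1,1),(-1,1))] for z in(0,90)]+[[(sx*14,sy*8,z) for sx,sy in((-1,-1),(1,-1),(1,1),(-1,1))] for z in(146,176)]
  else: bx=[[(a,b,z) for a,b in((-48,8),(188,8),(188,33),(-48,33))] for z in(237,263)]+[[(r.x[0],-5,250),(r.x[0],8,250)],[(200,20,34),(200,20,417)]]
  k=8 if 0 else 5; q=L if P==0 else S
  big=cv2.resize(im[v:v+h,u:u+w],(400,300),interpolation=cv2.INTER_CUBIC);k=400/w
  for b in bx:
    p=proj(n,W(*q,np.array(b,float)*mm)); p=((p-[u,v]+.5)*k-.5)
    cv2.polylines(big,[p.round().astype(int)],len(b)>2,(255,0,255),1)
  ts.append(big)
cv2.imwrite("pics/c2.png",np.vstack([np.hstack(ts[:2]),np.hstack(ts[2:])]))
E
python3 fit.py
```

```text
[ 0.58404149 -0.1740496 ] 21.812201571531883
[[-0.3, -1.3], [0.0, -0.3], [-0.9, -0.8], [-0.9, -1.0], [0.7, -0.2], [-1.9, -0.9], [0.5, -0.9], [-1.9, 1.6], [-0.5, -2.2], [-0.8, 1.0], [-0.6, -0.5]]
[0.60066135 0.20358477] -12.132130101318074
[[-2.5, -0.4], [-0.2, 0.3], [3.2, -1.8], [-1.0, -0.9], [-1.1, 0.6], [-1.0, 1.7], [-1.3, -3.4], [-0.3, -4.6]]
stud [-0.00599149 -0.00650495] [-0.4210788  -0.06676127 -0.13827041 -0.29672696]
grip [[ 0.58404149 -0.1740496   0.166     ]]
```

View pics/c2.png

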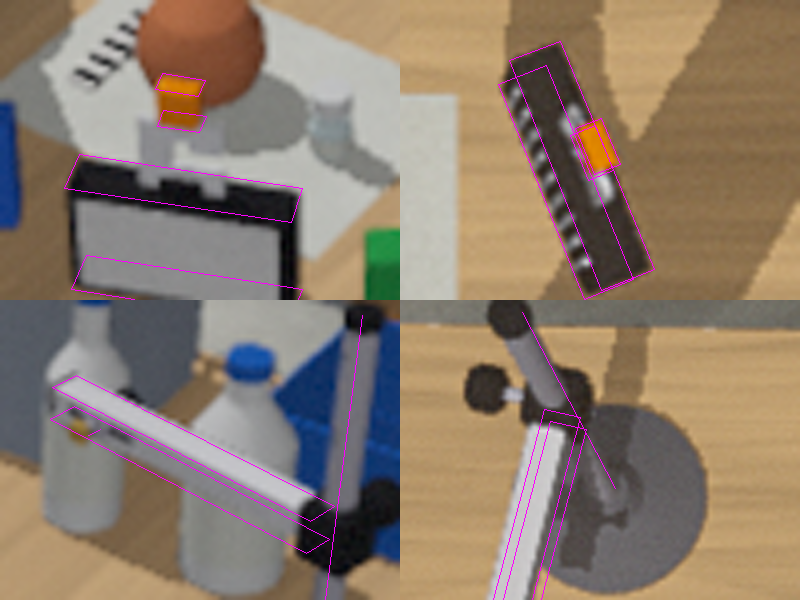

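Light overlay fits well. The stand overlay's yaw is off, with the far end about 3 px out, so I'll refit it using subpixel arm edges.

```bash
cat > fit2.py <<'E'
from h import *
t=cv2.imread("pics/top0.png").astype(float); b=t[:,:,0]  # blue separates white from wood
lp,rp=[],[]
for v in range(152,218,3):
    c=int(round(178+ (218-v)*0.235)) # rough arm centre col
    row=b[v,c-14:c+18]; k=slice(6,26); m=np.argmax(np.convolve(row,np.ones(5)/5,'same')[6:26])+6
    hi=np.median(row[m-1:m+2]);
    i=m
    while row[i]>.8*hi and i>0:i-=1
    j=m
    while row[j]>.8*hi and j<31:j+=1
    th=(hi+row[max(i-2,0)])/2; a=m
    while row[a-1]>th:a-=1
    L=c-14+a-1+(th-row[a-1])/(row[a]-row[a-1])
    th=(hi+row[min(j+1,31)])/2; a=m
    while row[a+1]>th:a+=1
    Rr=c-14+a+(row[a]-th)/(row[a]-row[a+1]); lp.append((L,v));rp.append((Rr,v))
lp,rp=np.array(lp),np.array(rp)
print(np.c_[lp[:,1],lp[:,0],rp[:,0]].round(1).tolist())
mm=.001
def dl(n,q,A,B,P):
    a,b2=proj(n,W(*q,np.array([A,B])*mm)); d=(b2-a)/np.linalg.norm(b2-a); w=P-a
    return d[0]*w[:,1]-d[1]*w[:,0]
T3=lambda u,v:(295+u/5,140+(v-300)/5)
pts=[("top",(200,20,417),(187.3,115)),("scene",(200,20,417),(368,143.5)),("scene",(-48,8,263),T3(57,385)),("scene",(-48,8,237),T3(55,411)),("top",(-48,20.5,263),(178.5,223))]
def f(q):
    return np.concatenate([dl("top",q,(-48,33,263),(180,33,263),lp)*.5,dl("top",q,(-48,8,263),(180,8,263),rp)*.5]+[proj(n,W(*q,np.array(l)*mm))[0]-p for n,l,p in pts])
r=least_squares(f,[.6,.2,-.2],loss="soft_l1",f_scale=.5);S=r.x;print(S,np.degrees(S[2]));z=f(S);n=len(lp);print(z[:n].mean()*2,z[n:2*n].mean()*2,z[2*n:].round(1))
T4=lambda u,v:(160+(u-400)/2.5,110+(v-300)/2.5)
g=lambda q:np.concatenate([proj(n,W(*S,[q[0],q[1],.25]))[0]-p for n,p in(("scene",T3(80,431)),("top",T4(482,551)))])
s=least_squares(g,[0,-.01]);print("stud",s.x,g(s.x), W(*S,[s.x[0],0,.25]))
np.save("S.npy",S)
E
python3 fit2.py
```

```text
[[152.0, 189.2, 198.5], [155.0, 188.5, 197.8], [158.0, 187.6, 197.4], [161.0, 186.9, 196.5], [164.0, 186.2, 195.6], [167.0, 185.4, 195.0], [170.0, 184.9, 194.5], [173.0, 184.1, 193.5], [176.0, 183.1, 192.7], [179.0, 182.5, 192.1], [182.0, 182.1, 191.5], [185.0, 181.2, 190.6], [188.0, 180.2, 189.8], [191.0, 179.7, 189.4], [194.0, 179.1, 188.5], [197.0, 178.3, 187.8], [200.0, 177.4, 187.2], [203.0, 176.4, 186.5], [206.0, 175.7, 185.6], [209.0, 175.0, 184.5], [212.0, 174.5, 184.4], [215.0, 173.9, 183.6]]
[ 0.60057207  0.20704643 -0.195632  ] -11.20888772496492
-0.008530316353445538 -0.06757045680733893 [-0.1 -2.6  0.  -1.7 -1.1 -0.3 -1.1  0.8 -1.9 -0.2]
stud [-0.00533505 -0.00978585] [-0.4210788  -0.06676127 -0.13827041 -0.29672696] [[0.59533878 0.2080835  0.25      ]]
```

Call:
{"api": "drive_tool", "payload": {
  "commands": [
    [1,[0.5,1,0.8],-3],
    [1,[0.5,1,0.6],0],
    [1,[0.5,1,0.4],0],
    [1,[0.5,1,0],0],
    [1,[0.5,1,0],0],
    [1,[0.5,1,0],0],
    [1,[0.5,1,0],0],
    [1,[0.5,1,0],0],
    [1,[0.5,1,0],0],
    [1,[0.5,1,0],0]
  ]
}}

```text
time: 1.1
ee_pos: [0.426, -0.4085, 0.2634]
tool_rot: [-180.0, 0.0, 21.5]
contact_force: [0.1, -0.6, -0.2]
opening: 0.0931
gripper_force: 0.0
```

Call:
{"api": "drive_tool", "payload": {
  "commands": [
    [1,[0.63,0.94,0],0.3],
    [1,[0.63,0.94,0],0],
    [1,[0.63,0.94,0],0],
    [1,[0.63,0.94,0],0],
    [1,[0.63,0.94,0],0],
    [1,[0.63,0.94,0],0],
    [1,[0.63,0.94,0],0],
    [1,[0.63,0.94,0],0],
    [1,[0.63,0.94,0],0],
    [1,[0.65,0.92,0],0]
  ]
}}

```text
time: 2.1
ee_pos: [0.5841, -0.1741, 0.2633]
tool_rot: [-180.0, 0.0, 21.8]
contact_force: [-0.1, -1.2, 0.7]
opening: 0.0928
gripper_force: 0.0
```

Call:
{"api": "drive_tool", "payload": {
  "commands": [
    [1,[0,0,-0.6],0],
    [1,[0,0,-0.8],0],
    [1,[0,0,-0.8],0],
    [1,[0,0,-0.8],0],
    [1,[0,0,-0.8],0],
    [1,[0,0,-0.5],0],
    [1,[0,0,-0.24],0],
    [1,[0,0,0],0]
  ]
}}

```text
time: 2.9
ee_pos: [0.5835, -0.1751, 0.1495]
tool_rot: [-180.0, 0.1, 21.8]
contact_force: [-0.4, 0.6, 0.5]
opening: 0.0929
gripper_force: 0.0
```

```bash
python3 - <<'E'
from h import *
print(robot.state()["ee_pos"])
ts=[]
for n,u,v in(("scene",200,200),("top",280,170)):
    im=vision.get_image(n)[:,:,::-1]; cv2.imwrite(f"pics/{n}1.png",im); ts.append(cv2.resize(im[v:v+90,u:u+90],(400,400),interpolation=cv2.INTER_CUBIC))
cv2.imwrite("pics/c3.png",np.hstack(ts))
E
```

```text
[ 0.58349679 -0.1750931   0.14952552]
```

View pics/c3.png

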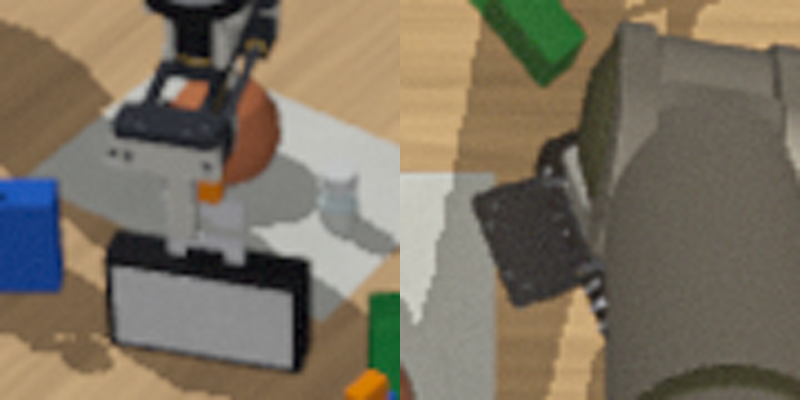

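The scene crop shows the front finger at about (180,200) and the orange grip just behind it at (210,190), so it lies between the fingers. Close and lift.

Call:
{"api": "drive_tool", "payload": {
  "commands": [
    [0,[0,0,0],0],
    [0,[0,0,0],0],
    [0,[0,0,0],0],
    [0,[0,0,0],0],
    [0,[0,0,0],0],
    [0,[0,0,0],0],
    [0,[0,0,0],0],
    [0,[0,0,0],0]
  ]
}}

```text
time: 3.8
ee_pos: [0.5837, -0.1752, 0.1501]
tool_rot: [-180.0, 0.0, 21.8]
contact_force: [-0.4, 0.1, -0.7]
opening: 0.0335
gripper_force: 0.0
```

Call:
{"api": "drive_tool", "payload": {
  "commands": [
    [0,[0,0,0],0],
    [0,[0,0,0],0],
    [0,[0,0,0],0],
    [0,[0,0,0],0],
    [0,[0,0,0],0],
    [0,[0,0,0],0]
  ]
}}

```text
time: 4.4
ee_pos: [0.5838, -0.1752, 0.1501]
tool_rot: [180.0, 0.0, 21.8]
contact_force: [0.2, -1.0, -1.1]
opening: 0.0161
gripper_force: 30.0
```

Call:
{"api": "drive_tool", "payload": {
  "commands": [
    [0,[0,0,0.1],0],
    [0,[0,0,0.2],0],
    [0,[0,0,0.4],0],
    [0,[0,0,0.6],0],
    [0,[0,0,0.8],0],
    [0,[0,0,0.8],0],
    [0,[0,0,0.8],0],
    [0,[0,0,0.8],0],
    [0,[0,0,0.3],0],
    [0,[0,0,0],0]
  ]
}}

```text
time: 5.4
ee_pos: [0.5841, -0.1752, 0.2714]
tool_rot: [179.9, -0.1, 21.8]
contact_force: [0.7, -0.4, -4.7]
opening: 0.0158
gripper_force: 30.0
```

Held; weight about 4 N. Carry it to a pre-insertion pose at stand x = -100 mm, turning -33°.

Call:
{"api": "drive_tool", "payload": {
  "commands": [
    [0,[-0.3,0.2,0.1],-2],
    [0,[-0.3,0.4,0.1],-3],
    [0,[-0.3,0.6,0.1],-4],
    [0,[-0.3,0.7,0.1],-4],
    [0,[-0.3,0.8,0.08],-4],
    [0,[-0.2,0.8,0],-4],
    [0,[-0.2,0.8,0],-4],
    [0,[-0.2,0.8,0],-4],
    [0,[-0.2,0.8,0],-3],
    [0,[-0.2,0.8,0],-1]
  ]
}}

```text
time: 6.4
ee_pos: [0.5203, -0.0068, 0.2811]
tool_rot: [180.0, 0.1, -11.3]
contact_force: [-0.1, 0.5, -4.5]
opening: 0.0161
gripper_force: 30.0
```

Call:
{"api": "drive_tool", "payload": {
  "commands": [
    [0,[-0.2,0.8,0],0],
    [0,[-0.2,0.8,0],0],
    [0,[-0.2,0.8,0],0],
    [0,[-0.16,0.8,0],0],
    [0,[0,0.8,0],0],
    [0,[0,0.8,0],0],
    [0,[0,0.8,0],0],
    [0,[0,0.8,0],0],
    [0,[0,0.8,0],0],
    [0,[0,0.8,0],0]
  ]
}}

```text
time: 7.4
ee_pos: [0.5016, 0.1929, 0.281]
tool_rot: [179.9, 0.1, -11.2]
contact_force: [0.2, 0.4, -5.2]
opening: 0.016
gripper_force: 30.0
```

Call:
{"api": "drive_tool", "payload": {
  "commands": [
    [0,[0,0.6,0],0],
    [0,[0,0.4,0],0],
    [0,[0,0.27,0],0],
    [0,[0,0.1,0],0],
    [0,[0,0,0],0],
    [0,[0,0,0],0]
  ]
}}

```text
time: 8.0
ee_pos: [0.5023, 0.2258, 0.2821]
tool_rot: [180.0, -0.0, -11.2]
contact_force: [-0.3, -0.0, -4.5]
opening: 0.0159
gripper_force: 30.0
```

```bash
python3 - <<'E'
from h import *
s=robot.state();S=np.load("S.npy");e=s["ee_pos"];print(s["time"],e,s["tool_rot"],R.from_euler("z",-S[2]).apply(e-[S[0],S[1],0]))
ts=[]
for n,u,v in(("scene",275,130),("top",130,140)):
    im=np.mean([vision.get_image(n) for _ in range(3)],0)[:,:,::-1].astype(np.uint8); cv2.imwrite(f"pics/{n}2.png",im); ts.append(cv2.resize(im[v:v+100,u:u+80],(400,500),interpolation=cv2.INTER_CUBIC))
cv2.imwrite("pics/c4.png",np.hstack(ts))
E
```

```text
8.0 [0.50234398 0.22575676 0.28212698] [ 1.79975929e+02 -8.35342981e-04 -1.12408129e+01] [-0.09999143 -0.00074079  0.28212698]
```

View pics/c4.png

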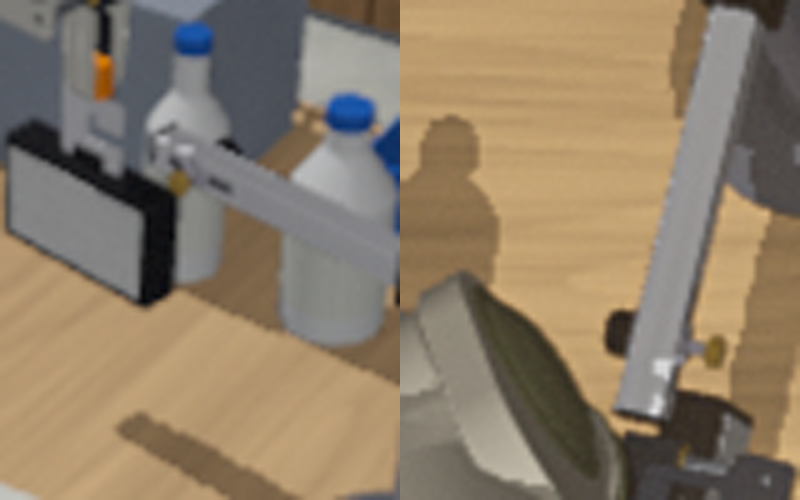

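In the scene crop, the light's body corners run (8,143) to (174,187), the strap mouth is at about (115,150) and the brass head at (180,181). In the top crop, the head is at (714,351). I'll fit the light's pose relative to the stud.

```bash
cat > fit3.py <<'E'
from h import *
S=np.load("S.npy");mm=.001
def brass(n,u,v,w,h):
    im=cv2.imread(f"pics/{n}2.png");o=im[v:v+h,u:u+w].astype(float)
    m=np.clip(o[:,:,2]-o[:,:,0]-45,0,None) ; hsv=cv2.cvtColor(im[v:v+h,u:u+w],cv2.COLOR_BGR2HSV)
    y,x=np.mgrid[v:v+h,u:u+w]; print(n,(m>0).sum()); return np.array([(x*m).sum(),(y*m).sum()])/m.sum()
bs=brass("scene",305,160,12,12); print(bs)
c=lambda U,V:(275+(U+.5)/5-.5,130+(V+.5)/5-.5)
bt=(130+(314)/5-.5,140+351/5-.5)
g=lambda q:np.concatenate([proj(n,W(*S,[q[0],q[1],.25]))[0]-p for n,p in(("scene",c(180,181)),("top",bt))])
s=least_squares(g,[0,-.01]);print("head",s.x,g(s.x))
obs=[((75,-17,0),(143,304)),((75,17,0),(172,292)),((75,17,90),(174,187)),((75,-17,90),(142,206)),((-75,-17,90),(8,143)),((-75,17,90),(35,122)),((-75,-17,0),(8,230))]
f=lambda q:np.concatenate([proj("scene",W(*S,W(q[0],q[1],q[2],np.array(l)*mm,q[3])))[0]-c(*p) for l,p in obs])
r=least_squares(f,[-.1,0,0,.13],loss="soft_l1",f_scale=.5);print(r.x,np.degrees(r.x[2]),f(r.x).round(1))
for y in(-8,-5):print("headproj",y,[ (proj("scene",W(*S,[x*mm,y*mm,.25]))[0]-[275,130]+.5)*5 for x in(-10,-5,0)])
arm=[((-48,8,263),),((-48,8,237),),((-48,33,263),)]
for a in((-48,8,263),(-48,8,237),(-48,33,263),(60,8,263),(60,8,237)):print(a,(proj("scene",W(*S,np.array(a)*mm))[0]-[275,130]+.5)*5)
E
python3 fit3.py
```

```text
scene 14
[310.28458498 166.12648221]
head [-0.00503907 -0.00874752] [0.23918331 0.25819407 0.00681707 0.21614367]
[-0.19272534  0.098745    0.01920421  0.04898205] 1.100320354520786 [-0.3 -0.1 -0.4 -1.1  0.2  0.8  0.9  0.3 -0.1 -1.1  0.3  0.1 -0.3  0.3]
headproj -8 [array([177.1972452 , 179.75146832]), array([182.4493168 , 182.42765496]), array([187.71754752, 185.11207546])]
headproj -5 [array([180.0530647 , 178.21599917]), array([185.30456538, 180.88730561]), array([190.57220815, 183.56682313])]
(-48, 8, 263) [153.77178715 135.99476147]
(-48, 8, 237) [152.21857774 167.30266282]
(-48, 33, 263) [177.29990494 123.77838888]
(60, 8, 263) [268.64625856 193.45251115]
(60, 8, 237) [266.04742462 225.31336977]
```

```bash
cat >> fit3.py <<'E'
print("----")
f2=lambda q:f([q[0],q[1],-.0007,.1321])
r=least_squares(f2,[-.1,0],loss="soft_l1",f_scale=.5);print(r.x,f2(r.x).round(1))
f2=lambda q:f([q[0],q[1],-.0007,q[2]])
print(np.array(f2([-.1,-.0007,.1321])).round(1))
for a in((28,0,123),(28,0,110),(28,0,146),(-28,0,146),(14,-8,146),(14,-8,176)):print(a,((proj("scene",W(*S,np.array(a)*mm+[-.1,-.0007,.1321]))[0]-[275,130]+.5)*5).round(1))
im=cv2.imread("pics/scene2.png")[135:180,280:340]
cv2.imwrite("pics/c5.png",cv2.resize(im,(800,600),interpolation=cv2.INTER_CUBIC))
E
python3 fit3.py|sed -n '/----/,$p'
```

```text
----
[-0.10473123  0.0023107 ] [-0.   1.2  0.4 -0.   1.2  0.3  1.2 -0.1 -1.4 -2.8 -0.4 -1.8 -1.6  0.1]
[ 0.4  2.   0.8  0.8  1.6  1.1  1.6  0.8 -1.1 -2.1 -0.1 -1.1 -1.3  0.9]
(28, 0, 123) [120.6 137.5]
(28, 0, 110) [120.  153.1]
(28, 0, 146) [121.7 109.6]
(-28, 0, 146) [65.6 81.7]
(14, -8, 146) [ 99.8 106.4]
(14, -8, 176) [101.1  69.3]
```

View pics/c5.png

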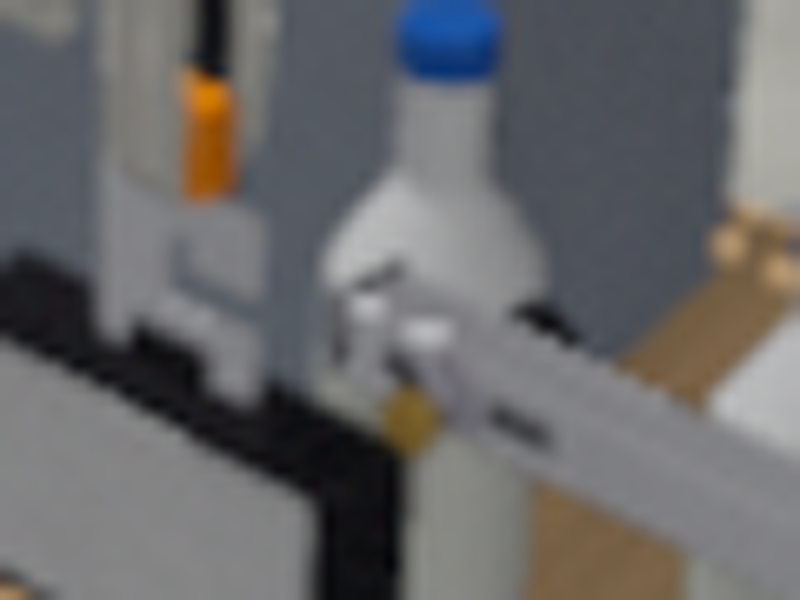

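The strap's slot edge is at about (255,303), matching the predicted height, and the head is at (410,420), so the stud is at stand x of about -5 mm. Approach to just before the head (x ≈ -48 mm), raised 1.5 mm.

Call:
{"api": "drive_tool", "payload": {
  "commands": [
    [0,[0.2,-0.04,0.06],0],
    [0,[0.39,-0.076,0],0],
    [0,[0.39,-0.078,0],0],
    [0,[0.39,-0.078,0],0],
    [0,[0.39,-0.078,0],0],
    [0,[0.2,-0.04,0],0],
    [0,[0.08,-0.016,0],0],
    [0,[0,0,0],0],
    [0,[0,0,0],0],
    [0,[0,0,0],0]
  ]
}}

```text
time: 9.3
ee_pos: [0.5529, 0.2166, 0.2837]
tool_rot: [-180.0, 0.0, -11.2]
contact_force: [-0.2, -0.5, -4.3]
opening: 0.0158
gripper_force: 30.0
```

```bash
python3 - <<'E'
from h import *
s=robot.state();S=np.load("S.npy");e=s["ee_pos"];q=R.from_euler("z",-S[2]).apply(e-[S[0],S[1],0]);print(s["time"],q,s["contact_force"])
im=np.mean([vision.get_image("scene") for _ in range(5)],0)[:,:,::-1].astype(np.uint8); cv2.imwrite("pics/scene3.png",im)
b=cv2.resize(im[135:180,280:340],(800,600),interpolation=cv2.INTER_CUBIC)
for a in((28,2.5,123),(28,-2.5,123),(28,-2.5,110),(28,2.5,110),(28,-2.5,146),(-28,-2.5,146),(-5.5,-2.5,110)):
    p=(proj("scene",W(*S,np.array(a)*.001+q-[0,0,.15]))[0]-[280,135]+.5)*13.333; cv2.circle(b,tuple(int(v) for v in p),3,(255,0,255),-1)
cv2.imwrite("pics/c6.png",b)
E
```

```text
9.3 [-4.86276731e-02  1.17410538e-04  2.83670425e-01] [-0.15467207 -0.49486235 -4.29440185]
```

View pics/c6.png

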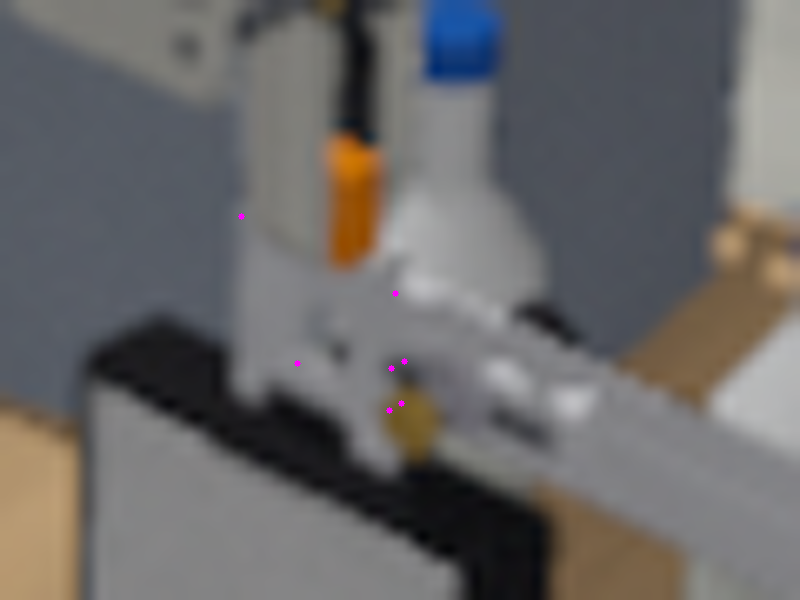

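The projected strap points match the strap edge (left at 240, mouth at 392), and the mouth lies just before the head at (412,420). Creep in.

Call:
{"api": "drive_tool", "payload": {
  "commands": [
    [0,[0.05,-0.01,0],0],
    [0,[0.05,-0.01,0],0],
    [0,[0.05,-0.01,0],0],
    [0,[0.04,-0.008,0],0],
    [0,[0,0,0],0],
    [0,[0,0,0],0]
  ]
}}

```text
time: 10.15
ee_pos: [0.558, 0.2155, 0.2836]
tool_rot: [180.0, 0.0, -11.2]
contact_force: [-0.2, 0.5, -4.9]
opening: 0.0157
gripper_force: 30.0
```

Call:
{"api": "drive_tool", "payload": {
  "commands": [
    [0,[0.04,-0.008,0],0],
    [0,[0.04,-0.008,0],0],
    [0,[0.04,-0.008,0],0],
    [0,[0,0,0],0],
    [0,[0,0,0],0]
  ]
}}

```text
time: 10.65
ee_pos: [0.561, 0.2149, 0.2836]
tool_rot: [180.0, 0.0, -11.2]
contact_force: [0.6, 0.0, -4.6]
opening: 0.0156
gripper_force: 30.0
```

Call:
{"api": "drive_tool", "payload": {
  "commands": [
    [0,[0.04,-0.008,0],0],
    [0,[0.04,-0.008,0],0],
    [0,[0.04,-0.008,0],0],
    [0,[0,0,0],0],
    [0,[0,0,0],0]
  ]
}}

```text
time: 11.15
ee_pos: [0.564, 0.2142, 0.2836]
tool_rot: [180.0, 0.0, -11.2]
contact_force: [-0.1, -0.1, -4.4]
opening: 0.0159
gripper_force: 30.0
```

Call:
{"api": "drive_tool", "payload": {
  "commands": [
    [0,[0.04,-0.008,0],0],
    [0,[0.04,-0.008,0],0],
    [0,[0.04,-0.008,0],0],
    [0,[0,0,0],0],
    [0,[0,0,0],0]
  ]
}}

```text
time: 11.65
ee_pos: [0.567, 0.2137, 0.2836]
tool_rot: [180.0, 0.0, -11.2]
contact_force: [-0.8, 0.1, -5.8]
opening: 0.0159
gripper_force: 30.0
```

Call:
{"api": "drive_tool", "payload": {
  "commands": [
    [0,[0.04,-0.008,0],0],
    [0,[0.04,-0.008,0],0],
    [0,[0.04,-0.008,0],0],
    [0,[0,0,0],0],
    [0,[0,0,0],0]
  ]
}}

```text
time: 12.15
ee_pos: [0.57, 0.2131, 0.2836]
tool_rot: [180.0, 0.0, -11.2]
contact_force: [-0.8, 0.7, -4.6]
opening: 0.0158
gripper_force: 30.0
```

The mouth is past the head edge without contact. I'll feel for the gap sideways in small steps.

Call:
{"api": "drive_tool", "payload": {
  "commands": [
    [0,[0.008,0.04,0],0],
    [0,[0,0,0],0],
    [0,[0.004,0.02,0],0],
    [0,[0,0,0],0],
    [0,[0,0,0],0]
  ]
}}

```text
time: 12.65
ee_pos: [0.5702, 0.2142, 0.2836]
tool_rot: [180.0, 0.0, -11.2]
contact_force: [-1.0, -1.9, -4.3]
opening: 0.0158
gripper_force: 30.0
```

Call:
{"api": "drive_tool", "payload": {
  "commands": [
    [0,[-0.008,-0.04,0],0],
    [0,[-0.004,-0.02,0],0],
    [0,[-0.008,-0.04,0],0],
    [0,[0,0,0],0],
    [0,[-0.004,-0.02,0],0],
    [0,[0,0,0],0],
    [0,[0,0,0],0]
  ]
}}

```text
time: 13.35
ee_pos: [0.5697, 0.2116, 0.2836]
tool_rot: [-180.0, 0.0, -11.2]
contact_force: [-0.3, -0.3, -5.0]
opening: 0.0156
gripper_force: 30.0
```

Call:
{"api": "drive_tool", "payload": {
  "commands": [
    [0,[-0.008,-0.04,0],0],
    [0,[0,0,0],0],
    [0,[-0.004,-0.02,0],0],
    [0,[0,0,0],0],
    [0,[0,0,0],0]
  ]
}}

```text
time: 13.85
ee_pos: [0.5694, 0.2101, 0.2836]
tool_rot: [180.0, 0.0, -11.2]
contact_force: [-0.6, -0.4, -5.6]
opening: 0.0162
gripper_force: 30.0
```

Call:
{"api": "drive_tool", "payload": {
  "commands": [
    [0,[-0.008,-0.04,0],0],
    [0,[0,0,0],0],
    [0,[0,0,0],0]
  ]
}}

```text
time: 14.15
ee_pos: [0.5692, 0.2091, 0.2836]
tool_rot: [-180.0, 0.0, -11.2]
contact_force: [-0.5, 1.5, -4.4]
opening: 0.0157
gripper_force: 30.0
```

Contacts at y ≈ 0.2141 and 0.2091, exactly the 5 mm play. Centre there and continue.

Call:
{"api": "drive_tool", "payload": {
  "commands": [
    [0,[0.01,0.05,0],0],
    [0,[0.01,0.05,0],0],
    [0,[0.08,-0.016,0],0],
    [0,[0.08,-0.016,0],0],
    [0,[0,0,0],0],
    [0,[0,0,0],0]
  ]
}}

```text
time: 14.75
ee_pos: [0.5738, 0.2107, 0.2836]
tool_rot: [180.0, 0.0, -11.2]
contact_force: [0.1, -0.7, -4.2]
opening: 0.0157
gripper_force: 30.0
```

Call:
{"api": "drive_tool", "payload": {
  "commands": [
    [0,[0.08,-0.016,0],0],
    [0,[0.08,-0.016,0],0],
    [0,[0.08,-0.016,0],0],
    [0,[0.08,-0.016,0],0],
    [0,[0,0,0],0],
    [0,[0,0,0],0]
  ]
}}

```text
time: 15.35
ee_pos: [0.5817, 0.2091, 0.2836]
tool_rot: [180.0, 0.0, -11.2]
contact_force: [0.3, -0.5, -5.2]
opening: 0.0158
gripper_force: 30.0
```

Call:
{"api": "drive_tool", "payload": {
  "commands": [
    [0,[0.08,-0.016,0],0],
    [0,[0.08,-0.016,0],0],
    [0,[0.06,-0.012,0],0],
    [0,[0,0,0],0],
    [0,[0,0,0],0]
  ]
}}

```text
time: 15.85
ee_pos: [0.5872, 0.2081, 0.2836]
tool_rot: [-180.0, 0.0, -11.2]
contact_force: [0.0, 0.5, -4.8]
opening: 0.0154
gripper_force: 30.0
```

Call:
{"api": "drive_tool", "payload": {
  "commands": [
    [0,[0.04,-0.008,0],0],
    [0,[0.04,-0.008,0],0],
    [0,[0.04,-0.008,0],0],
    [0,[0,0,0],0],
    [0,[0,0,0],0]
  ]
}}

```text
time: 16.35
ee_pos: [0.5902, 0.2075, 0.2836]
tool_rot: [180.0, 0.0, -11.2]
contact_force: [0.1, -0.6, -5.5]
opening: 0.016
gripper_force: 30.0
```

Call:
{"api": "drive_tool", "payload": {
  "commands": [
    [0,[0.04,-0.008,0],0],
    [0,[0.04,-0.008,0],0],
    [0,[0,0,0],0],
    [0,[0,0,0],0]
  ]
}}

```text
time: 16.75
ee_pos: [0.5922, 0.2071, 0.2836]
tool_rot: [180.0, 0.0, -11.2]
contact_force: [-0.1, -0.4, -5.0]
opening: 0.0157
gripper_force: 30.0
```

Call:
{"api": "drive_tool", "payload": {
  "commands": [
    [0,[0.04,-0.008,0],0],
    [0,[0.04,-0.008,0],0],
    [0,[0,0,0],0],
    [0,[0,0,0],0]
  ]
}}

```text
time: 17.15
ee_pos: [0.5942, 0.2067, 0.2836]
tool_rot: [180.0, 0.0, -11.2]
contact_force: [0.5, -0.6, -6.1]
opening: 0.0157
gripper_force: 30.0
```

Call:
{"api": "drive_tool", "payload": {
  "commands": [
    [0,[0.04,-0.008,0],0],
    [0,[0,0,0],0],
    [0,[0,0,0],0]
  ]
}}

```text
time: 17.45
ee_pos: [0.5952, 0.2065, 0.2836]
tool_rot: [-180.0, 0.0, -11.2]
contact_force: [-0.9, -0.4, -5.2]
opening: 0.0161
gripper_force: 30.0
```

Call:
{"api": "drive_tool", "payload": {
  "commands": [
    [0,[0.04,-0.008,0],0],
    [0,[0,0,0],0],
    [0,[0,0,0],0]
  ]
}}

```text
time: 17.75
ee_pos: [0.5963, 0.2063, 0.2836]
tool_rot: [-180.0, 0.0, -11.2]
contact_force: [0.8, 0.4, -5.4]
opening: 0.0157
gripper_force: 30.0
```

Call:
{"api": "drive_tool", "payload": {
  "commands": [
    [0,[0.04,-0.008,0],0],
    [0,[0,0,0],0],
    [0,[0,0,0],0]
  ]
}}

```text
time: 18.05
ee_pos: [0.5968, 0.2062, 0.2835]
tool_rot: [180.0, 0.0, -11.2]
contact_force: [-2.9, 0.3, -4.9]
opening: 0.0157
gripper_force: 30.0
```

Closed end found at x ≈ 0.5966, as predicted. Back off 1.5 mm to centre in the notch and lower.

Call:
{"api": "drive_tool", "payload": {
  "commands": [
    [0,[-0.09,0.018,0],0],
    [0,[0,0,0],0],
    [0,[0,0,-0.06],0],
    [0,[0,0,-0.06],0],
    [0,[0,0,-0.06],0],
    [0,[0,0,0],0],
    [0,[0,0,0],0]
  ]
}}

```text
time: 18.75
ee_pos: [0.595, 0.2065, 0.279]
tool_rot: [180.0, 0.0, -11.2]
contact_force: [0.3, 1.1, -5.3]
opening: 0.0156
gripper_force: 30.0
```

Call:
{"api": "drive_tool", "payload": {
  "commands": [
    [0,[0,0,-0.04],0],
    [0,[0,0,-0.04],0],
    [0,[0,0,-0.04],0],
    [0,[0,0,0],0],
    [0,[0,0,0],0]
  ]
}}

```text
time: 19.25
ee_pos: [0.595, 0.2065, 0.2761]
tool_rot: [180.0, 0.0, -11.2]
contact_force: [-0.0, -0.8, -5.6]
opening: 0.0161
gripper_force: 30.0
```

Call:
{"api": "drive_tool", "payload": {
  "commands": [
    [0,[0,0,-0.04],0],
    [0,[0,0,-0.04],0],
    [0,[0,0,0],0],
    [0,[0,0,0],0]
  ]
}}

```text
time: 19.65
ee_pos: [0.595, 0.2066, 0.2741]
tool_rot: [180.0, 0.0, -11.2]
contact_force: [0.0, -0.7, -4.8]
opening: 0.016
gripper_force: 30.0
```

Call:
{"api": "drive_tool", "payload": {
  "commands": [
    [0,[0,0,-0.04],0],
    [0,[0,0,0],0],
    [0,[0,0,0],0]
  ]
}}

```text
time: 19.95
ee_pos: [0.595, 0.2065, 0.2731]
tool_rot: [180.0, 0.0, -11.2]
contact_force: [0.1, 0.5, -4.9]
opening: 0.0159
gripper_force: 30.0
```

Call:
{"api": "drive_tool", "payload": {
  "commands": [
    [0,[0,0,-0.04],0],
    [0,[0,0,0],0],
    [0,[0,0,0],0]
  ]
}}

```text
time: 20.25
ee_pos: [0.5951, 0.2066, 0.2726]
tool_rot: [-180.0, -0.0, -11.2]
contact_force: [-1.0, -1.0, 1.7]
opening: 0.0153
gripper_force: 30.0
```

Seated (the stand carries the weight). Ease slightly and open partway.

Call:
{"api": "drive_tool", "payload": {
  "commands": [
    [0,[0,0,0.01],0],
    [0.2,[0,0,0],0],
    [0.25,[0,0,0],0],
    [0.3,[0,0,0],0],
    [0.35,[0,0,0],0],
    [0.4,[0,0,0],0],
    [0.4,[0,0,0],0],
    [0.4,[0,0,0],0],
    [0.4,[0,0,0],0]
  ]
}}

```text
time: 21.15
ee_pos: [0.595, 0.2065, 0.2724]
tool_rot: [180.0, 0.0, -11.2]
contact_force: [-0.6, -0.8, 0.5]
opening: 0.0374
gripper_force: 0.0
```

Call:
{"api": "drive_tool", "payload": {
  "commands": [
    [0.4,[0,0,0.1],0],
    [0.4,[0,0,0.3],0],
    [0.4,[0,0,0.6],0],
    [0.4,[0,0,0.8],0],
    [0.4,[0,0,0.8],0],
    [0.4,[0,0,0.8],0],
    [0.4,[0,0,0.8],0],
    [0.4,[0,0,0.8],0],
    [0.4,[0,0,0.4],0],
    [0.4,[0,0,0],0]
  ]
}}

```text
time: 22.15
ee_pos: [0.5954, 0.2068, 0.4091]
tool_rot: [-179.9, -0.1, -11.2]
contact_force: [0.3, -0.5, -0.5]
opening: 0.0368
gripper_force: 0.0
```

Call:
{"api": "drive_tool", "payload": {
  "commands": [
    [0.4,[-0.5,0,0],0],
    [0.4,[-1,0,0],0],
    [0.4,[-1,0,0],0],
    [0.4,[-0.5,0,0],0],
    [0.4,[0,0,0],0],
    [0.4,[0,0,0],0],
    [0.4,[0,0,0],0],
    [0.4,[0,0,0],0],
    [0.4,[0,0,0],0],
    [0.4,[0,0,0],0]
  ]
}}

```text
time: 23.15
ee_pos: [0.5203, 0.2065, 0.4071]
tool_rot: [180.0, 0.0, -11.2]
contact_force: [-0.2, -0.3, -0.2]
opening: 0.0375
gripper_force: 0.0
```

```bash
python3 - <<'E'
from h import *
a=vision.get_image("scene"); b=None
for _ in range(10): b=vision.get_image("scene")
print(np.abs(a.astype(int)-b)[140:240,280:360].mean())
cv2.imwrite("pics/c7.png",cv2.resize(b[120:240,260:420,::-1],(800,600),interpolation=cv2.INTER_CUBIC))
E
```

```text
1.24075
```

View pics/c7.png

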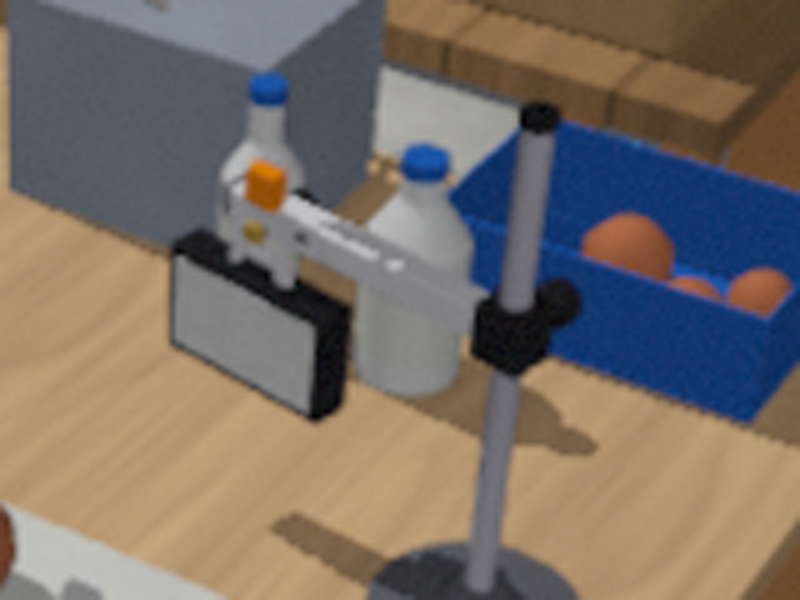

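The light hangs upright from the stud: brass head at (255,232), orange grip at (267,185). It isn't moving between pictures (difference at noise level), and the robot is clear. Handing in.

```bash
python3 -c "
from workcell import workorder
print(workorder.close_job())"
```

```text
the job is handed in; nothing more can be done
None
```

The side light is hanging upright, still and released on the lamp stand's stud, the arm has moved clear, and the job is handed in at about 24 s of the 58 s; the hand-in returned no verdict.

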